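Reverse the specimen row for UV viewing

TASK

Move the four specimen boxes from the dark grey incoming tray into the white viewing rack in reverse order: the box nearest the tray's orange end goes into the pocket farthest from the rack's orange end, and so on along the row, so that the one farthest from the tray's orange end finishes nearest the rack's orange end. Set each box down flat and upright inside its own pocket rather than dropping it, and do not move the UV torch.

Things in the scene. Friction and masses are not known exactly. Their poses are not given: they have to be found in the camera images.
- box_red: Specimen box with a red mineral: red base, clear sides with red corner posts, red frame round the clear lid. 44 x 44 mm, 38 mm high, about 70 g, rigid and closed. Origin: centre of its underside; z up, x and y along its sides. At the start it stands on the card of its own colour, turned by up to 0.2 rad and up to 4 mm off its centre.
- box_yellow: Specimen box with a yellow mineral: yellow base, clear sides with yellow corner posts, yellow frame round the clear lid. 44 x 44 mm, 38 mm high, about 70 g, rigid and closed. Origin: centre of its underside; z up, x and y along its sides. At the start it stands on the card of its own colour, turned by up to 0.2 rad and up to 4 mm off its centre.
- box_green: Specimen box with a green mineral: green base, clear sides with green corner posts, green frame round the clear lid. 44 x 44 mm, 38 mm high, about 70 g, rigid and closed. Origin: centre of its underside; z up, x and y along its sides. At the start it stands on the card of its own colour, turned by up to 0.2 rad and up to 4 mm off its centre.
- box_violet: Specimen box with a violet mineral: violet base, clear sides with violet corner posts, violet frame round the clear lid. 44 x 44 mm, 38 mm high, about 70 g, rigid and closed. Origin: centre of its underside; z up, x and y along its sides. At the start it stands on the card of its own colour, turned by up to 0.2 rad and up to 4 mm off its centre.
- card_red: White card with two red edge stripes, 60 x 60 x 2 mm, fixed in the dark grey incoming tray (86 mm wide, 10 mm high rim, no walls between cards); marks where the red box stood. Origin: centre of its underside, 5 mm above the bench; +y points along the row towards the tray's orange end, z up. Cards lie at 75 mm pitch.
- card_yellow: White card with two yellow edge stripes, 60 x 60 x 2 mm, fixed in the dark grey incoming tray (86 mm wide, 10 mm high rim, no walls between cards); marks where the yellow box stood. Origin: centre of its underside, 5 mm above the bench; +y points along the row towards the tray's orange end, z up. Cards lie at 75 mm pitch.
- card_green: White card with two green edge stripes, 60 x 60 x 2 mm, fixed in the dark grey incoming tray (86 mm wide, 10 mm high rim, no walls between cards); marks where the green box stood. Origin: centre of its underside, 5 mm above the bench; +y points along the row towards the tray's orange end, z up. Cards lie at 75 mm pitch.
- card_violet: White card with two violet edge stripes, 60 x 60 x 2 mm, fixed in the dark grey incoming tray (86 mm wide, 10 mm high rim, no walls between cards); marks where the violet box stood. Origin: centre of its underside, 5 mm above the bench; +y points along the row towards the tray's orange end, z up. Cards lie at 75 mm pitch.
- rack: White rack, fixed, 86 mm wide (x), 328 long (y), a row of four black-floored pockets, open above. Origin: row centre, on the bench; +y points to its orange end block, z up. Pocket centres: y = +112.5, +37.5, -37.5, -112.5 mm, x = 0. Each 70 x 70 mm inside; floor 5 mm, walls 13 mm, orange block 15 mm above the bench.
- torch: Black UV torch, loose, lying on the bench beside the racks, 110 mm long, 34 mm across the head, 34 mm high, 160 g. Origin: under it, 65 mm from the tail and 45 mm from the head; x along the torch to the head. To be left alone.

How it is judged:
By the outcome, as a careful person would: the job done as asked, in the order asked, and still so for the second after the job is handed in, with the robot touching nothing.
It also fails if it takes over 90 s, if anything falls off the work surface, if the arm or the gripper's body presses on something with over 40 N, if the wrist force passes 120 N, or if a joint passes its speed limit or range.

ROBOT

A 7-joint arm with a two-finger parallel gripper is mounted at the origin on the work surface. World frame = base frame: x ahead of the robot, y to its left, z up, the work surface at z = 0. Lengths are in m, angles in rad, forces in N, time in s.
With the tool pointing down it reaches from about 0.425 to 0.975 m from the base axis. Payload 16.7 kg.
Tool frame: the origin (TCP) lies where the fingers leave the gripper's body, on its centre line; the fingertips stand 73 mm ahead of it and the grasp point (between the pads) lies 54 mm ahead of it; z points along the fingers, x is the direction in which the jaws open and shut, and the axes are right-handed (so a half turn about z gives the same grasp; the last joint's range is limited). The gripper opens to 85 mm and grips with 20 to 120 N. Pads are 22 mm wide; open, the fingers measure 114 mm over their backs; the gripper's body (76 mm by 85 mm) begins 54 mm behind the grasp point. The pads swing forward as they close: fully open they stand 13 mm farther back than shut.
Start: joints at [1.165, 0.426, 0.074, 1.606, -0.034, 1.111, -0.067], TCP at [0.171, -0.653, 0.304] pointing down, gripper open.
Joint ranges: [-2.85, 2.85], [-0.5, 2.14], [-1.23, 1.37], [0.21, 2.46], [-1.02, 4.16], [0.16, 2.05], [-2.73, 2.73]. Speed limits (rad/s): [1.89, 1.89, 2.39, 2.39, 3.01, 3.01, 3.01].

INTERFACE

Orientations are given as a unit quaternion [w, x, y, z].
In Python, from station import bot gives the robot as it stands.
- The arm moves only by the shell command python3 -m pendant 'ROWS' [FORCE]. ROWS is JSON, a list of rows, each a list of 7 numbers: the turn, a rotation vector about the world's x, y, z in rad, then the shift along the world's x, y, z in mm, then the gripper command: -1 is shut, 1 is fully open, values between are in proportion. A call has 1 to 8 rows; each row is the pose to reach, as a shift and turn from the pose measured when the call began; what a row does not reach only later rows make up. A row lasts 1/10 s, in which the tool goes at most 50 mm and 8.59 degrees, less where a joint would pass 70% of its speed; a pose out of reach is approached as far as the arm can. A call with a gripper value outside its range is refused whole. The fingers move at their own pace and stop on an object; FORCE is the grip in N (left out, the last holds). Time passes only in rows, so rows that repeat a pose let the fingers close. It gives the time, the measured TCP pose, the force and the opening at its end, in the units of the state.
- bot.state(): the state, without advancing time (a new reading comes with each control period).
- bot.get_image(name): name is "scene" or "top" or "wrist"; returns the picture (400x640x3 uint8, red, green, blue); there is no depth.
- bot.get_calibration(name): a dict with "fx", "fy", "cx", "cy" (pixels), "rvec" (rotation vector, rad) and "tvec" (3), from world to camera coordinates, as OpenCV has them; the wrist camera has in their place "mount" (4x4, takes a point from camera to tool coordinates, whose origin is the TCP and whose axes are the tool frame's). Camera axes: x right, y down, z forward; pixel columns grow to the right and rows downward; lengths in m; the calibration is good to about 2 mm. A picture is of the moment at which its call begins: read the wrist's pose just before it. get_calibration takes no time and is no camera call.
- bot.job_done(): hands the job in, once; it reports no verdict.
Trained networks look in the newest picture that a camera, given by its name, has taken for a name from the list of things; names that differ only in an ending like _2 or _b are one class to them, and where a whole thing is asked for, a point or a joint stands for the part that bears it (a point fixed in the world has none). Each returns a list of dicts, best first, with "p" (0 to 1); they miss things now and then, are a little off and sometimes report something else, mostly with a low value. They report only what shows in the picture. A call takes as long as a camera call.
- bot.recognise(camera, target): "location" ([row, column] in pixels, amid what is visible of it).
- bot.masks_of(camera, target): "mask" (400x640 bool, what is visible of it) and "location" ([row, column] in pixels, amid what is visible of it).
The state is a dict: "time": time; "q": joint angles; "joint_velocities": joint speeds; "joint_efforts": joint torques, N m; "ee_pos": TCP position; "orientation": TCP orientation; "ft_force": force on the tool from outside, world axes, zero at the start; "moment": the same for the moment, N m; "finger_gap": finger opening in m.
Only numpy, scipy, OpenCV 4.12 (cv2) and the standard library are available. Lean on these libraries where they do the work, as an engineer would, in place of code of your own. Each camera call takes 0.05 s, during which the arm holds its last target.

## Working session

There is one attempt and no reset: what is moved stays moved. The work goes in short steps, Python scripts to look and compute and a shell command to move; the robot and the scene stay as the last step left them, time stands still between calls to the robot, and variables do not carry over. Pictures are saved under pics/ and viewed, and the job is handed in when it is done.

```bash
ls; mkdir -p pics; python3 - <<'E'
from station import bot
import cv2
s=bot.state(); print({k:(s[k] if not hasattr(s[k],'round') else s[k]) for k in('time','ee_pos','orientation','finger_gap')})
for n in('scene','top','wrist'):
    im=bot.get_image(n); cv2.imwrite(f'pics/{n}0.png',im[:,:,::-1])
    print(n,bot.get_calibration(n))
E
```

```text
pics
{'time': 0.0, 'ee_pos': array([ 0.17137477, -0.65255715,  0.30318   ]), 'orientation': array([-3.80198966e-04,  7.91823976e-01, -6.10749017e-01, -5.33168520e-04]), 'finger_gap': 0.08534954306793338}
scene {'fx': 501.43175052835227, 'fy': 501.43175052835227, 'cx': 315.0340840173902, 'cy': 199.6902765591513, 'rvec': array([ 1.76571294,  1.38927966, -0.77704773]), 'tvec': array([-0.23433229, -0.25995073,  1.47354939])}
top {'fx': 397.88192451129316, 'fy': 397.88192451129316, 'cx': 323.9542724515349, 'cy': 197.66583802312613, 'rvec': array([ 2.16966261, -2.13634747,  0.1481072 ]), 'tvec': array([0.08674314, 0.57140353, 0.69536866])}
wrist {'fx': 293.4545671602845, 'fy': 293.4545671602845, 'cx': 323.5164457797214, 'cy': 198.24041950364824, 'mount': array([[ 9.99999896e-01, -1.13834266e-04, -4.41585955e-04,
         3.91932000e-04],
       [ 2.50184282e-04,  9.46551878e-01,  3.22551513e-01,
        -8.27193056e-02],
       [ 3.81266600e-04, -3.22551590e-01,  9.46551809e-01,
        -7.01106656e-02],
       [ 0.00000000e+00,  0.00000000e+00,  0.00000000e+00,
         1.00000000e+00]])}
```

View pics/top0.png

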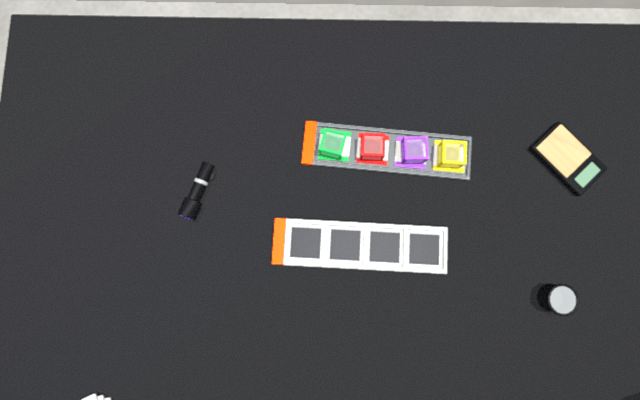

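View pics/scene0.png

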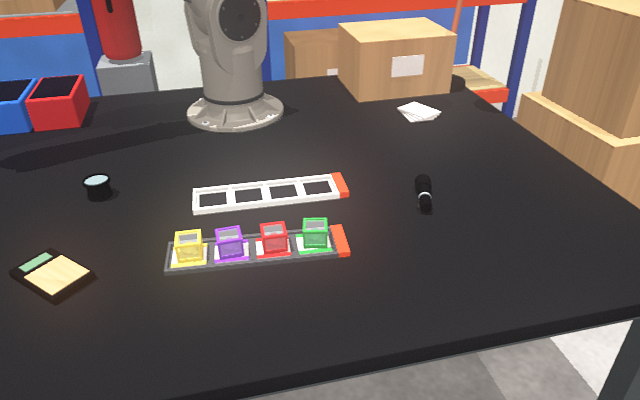

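View pics/wrist0.png

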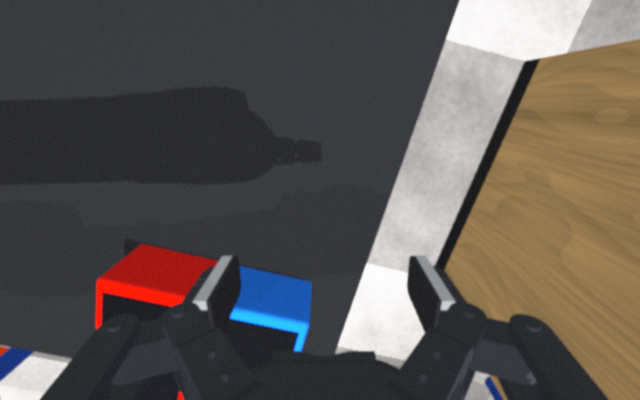

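The top view shows the tray's orange end at col 309, with green (333), red (373), violet (413) and yellow (452) following along the row. The rack's orange end is at col 279, and its pockets are at cols 305, 345, 385 and 425. That gives green→425, red→385, violet→345, yellow→305. Next I'll measure the poses.

```bash
cat > h.py <<'E'
import numpy as np, cv2, json
from scipy.spatial.transform import Rotation as R
from scipy.optimize import minimize
from station import bot
def cam(n,s=None):
    c=bot.get_calibration(n); K=np.array([[c['fx'],0,c['cx']],[0,c['fy'],c['cy']],[0,0,1.]])
    if n!='wrist':
        return K,R.from_rotvec(c['rvec']).as_matrix(),np.array(c['tvec'])
    q=s['orientation']; T=np.eye(4); T[:3,:3]=R.from_quat([q[1],q[2],q[3],q[0]]).as_matrix(); T[:3,3]=s['ee_pos']
    M=np.linalg.inv(T@c['mount']); return K,M[:3,:3],M[:3,3]
def proj(C,P):
    K,Rm,t=C; p=(P@Rm.T+t)@K.T; return p[:,:2]/p[:,2:]
def toplane(C,rc,z):
    K,Rm,t=C; d=Rm.T@np.linalg.solve(K,np.array([rc[1],rc[0],1.])); o=-Rm.T@t
    return o+d*(z-o[2])/d[2]
def sil(C,P,S=4):
    uv=proj(C,P); h=cv2.convexHull((uv*S+S/2-.5).astype(np.float32)).astype(np.int32)
    m=np.zeros((400*S,640*S),np.uint8); cv2.fillConvexPoly(m,h,255)
    return cv2.resize(m,(640,400),interpolation=cv2.INTER_AREA)/255.
def boxpts(x,y,yaw,z0,hx,hy,h):
    c,s=np.cos(yaw),np.sin(yaw)
    return np.array([[x+c*a-s*b,y+s*a+c*b,z] for a in(-hx,hx) for b in(-hy,hy) for z in(z0,z0+h)])
def fit(obs,x0,z0,hx,hy,h):
    def f(v):
        P=boxpts(v[0],v[1],v[2],z0,hx,hy,h); e=0
        for C,m in obs:
            g=sil(C,P); e+=1-np.minimum(g,m).sum()/np.maximum(g,m).sum()
        return e
    best=None
    for dy in(-.15,0,.15):
        r=minimize(f,[x0[0],x0[1],x0[2]+dy],method='Nelder-Mead',options=dict(initial_simplex=[[x0[0],x0[1],x0[2]+dy],[x0[0]+.006,x0[1],x0[2]+dy],[x0[0],x0[1]+.006,x0[2]+dy],[x0[0],x0[1],x0[2]+dy+.12]],xatol=1e-4,fatol=1e-5))
        if best is None or r.fun<best.fun: best=r
    return best
def toolyaw(s):
    q=s['orientation']; X=R.from_quat([q[1],q[2],q[3],q[0]]).as_matrix(); return np.arctan2(X[1,0],X[0,0]),X
E
python3 - <<'E'
from h import *
bot.get_image('top');bot.get_image('scene')
Ct,Cs=cam('top'),cam('scene')
rm={}
for t in('rack','torch','box_red','box_yellow','box_green','box_violet','card_red','card_yellow','card_green','card_violet'):
    out=[]
    for n,C in(('top',Ct),('scene',Cs)):
        m=bot.masks_of(n,t)
        for k in m[:2]: print(t,n,round(k['p'],2),np.round(k['location']),k['mask'].sum(), np.round(toplane(C,k['location'],.03 if t[0]=='b' else .007),3))
        rm[t+n]=m[0]['mask']
np.savez('m0.npz',**rm)
s=bot.state();print(toolyaw(s),s['time'])
E
```

```text
rack top 0.8 [247. 358.] 7969 [0.48  0.029 0.007]
rack scene 0.61 [192. 266.] 3951 [0.484 0.02  0.007]
torch top 0.83 [191. 196.] 893 [0.583 0.342 0.007]
torch scene 0.84 [191. 424.] 520 [0.565 0.347 0.007]
box_red top 0.77 [147. 372.] 686 [0.67  0.007 0.03 ]
box_red scene 0.62 [236. 272.] 771 [0.675 0.003 0.03 ]
box_yellow top 0.35 [141. 333.] 670 [0.68 0.08 0.03]
box_yellow scene 0.65 [248. 186.] 834 [ 0.672 -0.149  0.03 ]
box_yellow scene 0.61 [241. 230.] 818 [ 0.67  -0.072  0.03 ]
box_green top 0.95 [145. 331.] 643 [0.673 0.083 0.03 ]
box_green top 0.3 [147. 412.] 739 [ 0.671 -0.07   0.03 ]
box_green scene 0.83 [234. 315.] 728 [0.686 0.081 0.03 ]
box_violet top 0.9 [148. 413.] 800 [ 0.67  -0.073  0.03 ]
box_violet scene 0.89 [239. 229.] 797 [ 0.663 -0.073  0.03 ]
card_red top 0.83 [152. 355.] 299 [0.664 0.036 0.007]
card_red scene 0.77 [256. 262.] 190 [ 0.697 -0.019  0.007]
card_yellow top 0.58 [167. 438.] 242 [ 0.638 -0.125  0.007]
card_yellow top 0.27 [157. 401.] 195 [ 0.657 -0.053  0.007]
card_yellow scene 0.57 [264. 192.] 320 [ 0.69  -0.141  0.007]
card_green top 0.71 [148. 342.] 289 [0.673 0.061 0.007]
card_green top 0.63 [143. 332.] 673 [0.682 0.081 0.007]
card_green scene 0.65 [249. 308.] 283 [0.698 0.065 0.007]
card_green scene 0.16 [237. 273.] 736 [0.646 0.008 0.007]
card_violet top 0.72 [159. 401.] 289 [ 0.652 -0.053  0.007]
card_violet scene 0.82 [257. 238.] 257 [ 0.689 -0.062  0.007]
card_violet scene 0.27 [247. 188.] 883 [ 0.638 -0.147  0.007]
(np.float64(-1.3140521624425017), array([[ 2.53932788e-01, -9.67221867e-01,  1.30790685e-05],
       [-9.67221866e-01, -2.53932788e-01,  2.12677806e-05],
       [-1.72494581e-05, -1.80509479e-05, -1.00000000e+00]])) 1.25
```

```bash
python3 - <<'E'
from h import *
Ct,Cs=cam('top'),cam('scene'); m=np.load('m0.npz')
print('tops', m['racktop'].any(0).nonzero()[0][[0,-1]], m['rackscene'].any(0).nonzero()[0][[0,-1]])
im=cv2.imread('pics/top0.png')
hsv=cv2.cvtColor(im,cv2.COLOR_BGR2HSV)
g=((hsv[...,2]>150)&(hsv[...,1]<60)&(np.indices((400,640))[0]>205)&(np.indices((400,640))[0]<290)&(np.indices((400,640))[1]<470)&(np.indices((400,640))[1]>260))
o=((hsv[...,2]>150)&(hsv[...,1]>200)&(hsv[...,0]<15)&(np.indices((400,640))[0]>205)&(np.indices((400,640))[0]<290)&(np.indices((400,640))[1]<300))
h=np.zeros((400,640),np.uint8)
hull=cv2.convexHull(np.argwhere(g|o)[:,::-1].astype(np.int32)); cv2.fillConvexPoly(h,hull,1)
for lab,obs in(('net top',[(Ct,m['racktop'])]),('net both',[(Ct,m['racktop']),(Cs,m['rackscene'])]),('col top',[(Ct,h)])):
    r=fit(obs,[.48,.025,-.05],0,.043,.164,.013); print(lab,r.x.round(4),r.fun)
for b,x0 in(('red',(.67,.005)),('green',(.677,.083)),('violet',(.665,-.072))):
    for lab,obs in(('top',[(Ct,m[f'box_{b}top'])]),('both',[(Ct,m[f'box_{b}top']),(Cs,m[f'box_{b}scene'])])):
        r=fit(obs,[*x0,-.08],.007,.022,.022,.038); print(b,lab,r.x.round(4),r.fun)
r=fit([(Cs,m['box_yellowscene'])],[.66,-.149,-.08],.007,.022,.022,.038); print('yellow sc',r.x.round(4),r.fun)
E
```

```text
tops [272 446] [193 349]
net top [ 0.4845  0.0278 -0.0409] 0.02156940789680506
net both [ 0.4848  0.0285 -0.039 ] 0.07543243513415943
col top [ 0.484   0.027  -0.0452] 0.044886299342067115
red top [ 0.671   0.0063 -0.0023] 0.03429317191014347
red both [ 0.6714  0.0066 -0.0381] 0.10440473915689508
green top [ 0.6762  0.0817 -0.2301] 0.04802890048186981
green both [ 0.6765  0.0825 -0.2076] 0.13421793603682397
violet top [ 0.6655 -0.0742  0.0516] 0.06792520693493265
violet both [ 0.6659 -0.0727  0.0323] 0.13692610447026843
yellow sc [ 0.6603 -0.1427 -0.0219] 0.06574615541613782
```

```bash
python3 -m pendant '[[0,0,1.27,490,530,-50,1],[0,0,1.27,490,530,-50,1],[0,0,1.27,490,530,-50,1],[0,0,1.27,490,530,-50,1],[0,0,1.27,490,530,-50,1],[0,0,1.27,490,530,-50,1],[0,0,1.27,490,530,-50,1],[0,0,1.27,490,530,-50,1]]' 40
```

```text
time: 2.05
ee_pos: [0.4434, -0.3582, 0.2765]
orientation: [0.0, 0.999, -0.054, 0.0]
ft_force: [0.3, 0.5, 0.2]
finger_gap: 0.0853
```

```bash
python3 -m pendant '[[0,0,0.068,217,230,-27,1],[0,0,0.068,217,230,-27,1],[0,0,0.068,217,230,-27,1],[0,0,0.068,217,230,-27,1],[0,0,0.068,217,230,-27,1],[0,0,0.068,217,230,-27,1],[0,0,0.068,217,230,-27,1],[0,0,0.068,217,230,-27,1]]'
python3 - <<'E'
from h import *
s=bot.state(); im=bot.get_image('wrist'); cv2.imwrite('pics/w1.png',im[:,:,::-1])
print(s['ee_pos'],toolyaw(s)[0],s['time'])
C=cam('wrist',s); d={}
for b in('red','yellow','green','violet'):
    for k in bot.masks_of('wrist','box_'+b)[:2]: print(b,round(k['p'],2),k['location'],k['mask'].sum(),toplane(C,k['location'],.03).round(4)); d.setdefault(b,k['mask'])
np.savez('m1.npz',**d)
E
```

```text
time: 2.85
ee_pos: [0.6619, -0.1247, 0.2489]
orientation: [-0.001, 1.0, -0.018, 0.0]
ft_force: [-0.3, 0.1, 0.2]
finger_gap: 0.0852
[ 0.66186606 -0.12465273  0.24885151] -0.035573029469729865 2.85
red 0.88 [38.9, 327.4] 3256 [0.6698 0.0075 0.03  ]
yellow 0.87 [201.9, 321.9] 2172 [ 0.6592 -0.144   0.03  ]
violet 0.9 [131.1, 325.2] 2432 [ 0.6651 -0.0718  0.03  ]
violet 0.6 [204.8, 322.1] 2226 [ 0.6593 -0.1473  0.03  ]
```

View pics/w1.png

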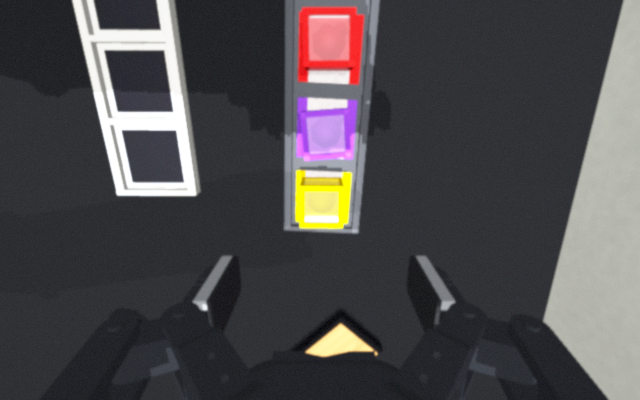

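```bash
python3 - <<'E'
from h import *
s=bot.state(); C=cam('wrist',s); m=np.load('m1.npz')
for b,x0,y0 in(('red',(.67,.0065),-.02),('yellow',(.659,-.144),-.03),('violet',(.665,-.072),.05)):
    r=fit([(C,m[b])],[*x0,y0],.007,.022,.022,.038); print(b,r.x.round(4),r.fun)
im=cv2.imread('pics/w1.png')
cv2.imwrite('pics/w1c.png',cv2.resize(im[0:240,60:400],None,fx=2.3,fy=2.3,interpolation=cv2.INTER_CUBIC))
# rack corner check with prior
P=boxpts(.4843,.0278,-.041,0,.043,.164,.013); print(proj(C,P).round(0).tolist())
E
```

```text
red [ 6.691e-01 -3.000e-04 -3.240e-02] 0.030323398843741134
yellow [ 0.6557 -0.1509 -0.0473] 0.035296619920640815
violet [ 0.6638 -0.0799  0.0238] 0.04027949620887661
[[126.0, 188.0], [119.0, 191.0], [34.0, -217.0], [17.0, -235.0], [202.0, 188.0], [197.0, 191.0], [144.0, -217.0], [134.0, -235.0]]
```

View pics/w1c.png

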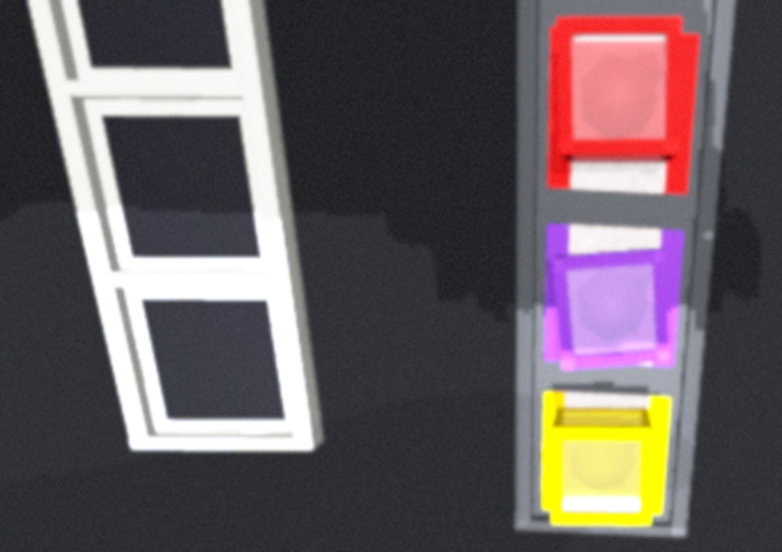

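```bash
python3 - <<'E'
from h import *
s=bot.state(); im=bot.get_image('wrist'); cv2.imwrite('pics/w2.png',im[:,:,::-1])
print(s['ee_pos'],toolyaw(s),s['time'])
C=cam('wrist',s)
im=im[:,:,::-1].copy()
P=boxpts(.4843,.0278,-.041,0,.043,.164,.013); uv=proj(C,P)
big=cv2.resize(im[0:240,60:400],None,fx=2.3,fy=2.3,interpolation=cv2.INTER_CUBIC)
def dr(P,col):
    uv=proj(C,P)
    for i in range(len(P)):
        for j in range(i):
            if bin(i^j).count('1')==1:
                f=lambda p:tuple(int(v) for v in ((p-[60,0]+.5)*2.3))
                cv2.line(big,f(uv[i]),f(uv[j]),col,1)
dr(P,(0,255,0))
for b in([.671,.0064,-.03],[.6657,-.0735,.04],[.6603,-.145,-.02]): dr(boxpts(*b,.007,.022,.022,.038),(255,255,255))
cv2.imwrite('pics/w2c.png',big)
E
```

```text
[ 0.65966863 -0.1300093   0.2497219 ] (np.float64(-0.04222056974436277), array([[ 9.99108743e-01, -4.22085795e-02,  3.94984322e-04],
       [-4.22080230e-02, -9.99107966e-01, -1.32461180e-03],
       [ 4.50541965e-04,  1.30675972e-03, -9.99999045e-01]])) 3.1
```

View pics/w2c.png

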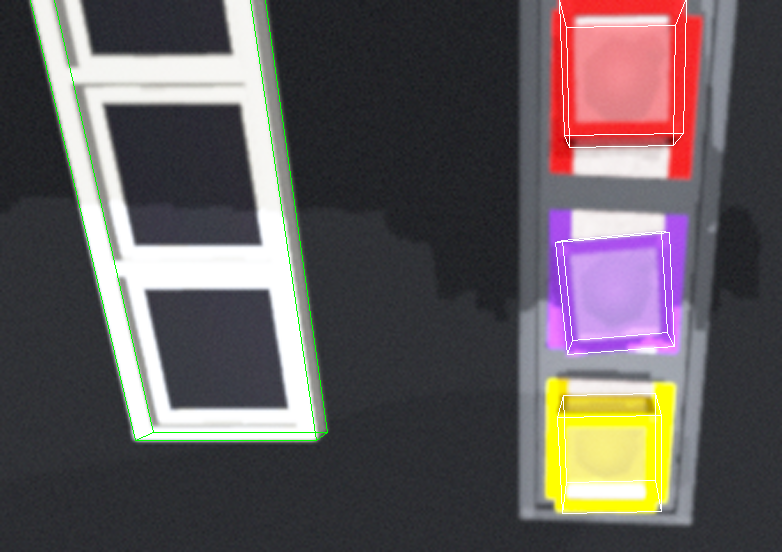

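```bash
cat > look.py <<'E'
import sys
from h import *
# usage: look.py pic box x y yaw [z0]
pic=sys.argv[1]; jobs=sys.argv[2:]
s=bot.state(); im=bot.get_image('wrist'); C=cam('wrist',s)
print('tcp',s['ee_pos'].round(4),'yaw',toolyaw(s)[0].round(4),'t',s['time'])
cv2.imwrite(f'pics/{pic}.png',im[:,:,::-1])
for j in jobs:
    b,x,y,yaw,z0=j.split(','); x,y,yaw,z0=map(float,(x,y,yaw,z0))
    ks=bot.masks_of('wrist','box_'+b)
    if not ks: print(b,'none'); continue
    exp=proj(C,np.array([[x,y,z0+.03]]))[0][::-1]
    k=min(ks,key=lambda k:np.linalg.norm(np.array(k['location'])-exp)); print(b,round(k['p'],2),k['location'],'exp',exp.round(1))
    r=fit([(C,k['mask'])],[x,y,yaw],z0,.022,.022,.038); print('  fit',r.x.round(4),round(r.fun,3))
    c0=np.clip((exp-60).astype(int),0,None); sub=im[c0[0]:c0[0]+120,c0[1]:c0[1]+120,::-1]
    big=cv2.resize(sub,None,fx=5,fy=5,interpolation=cv2.INTER_CUBIC); raw=big.copy()
    uv=proj(C,boxpts(*r.x,z0,.022,.022,.038)); f=lambda p:tuple(int(v) for v in ((p-c0[::-1]+.5)*5))
    for i in range(8):
        for q in range(i):
            if bin(i^q).count('1')==1: cv2.line(big,f(uv[i]),f(uv[q]),(255,255,255) if (i&1 and q&1) else (0,0,0),1)
    cv2.imwrite(f'pics/{pic}_{b}.png',big)
E
python3 look.py w3 violet,.6657,-.0735,.03,.007 yellow,.66,-.146,-.03,.007
python3 -c "
import cv2,numpy as np
cv2.imwrite('pics/w3m.png',np.hstack([cv2.resize(cv2.imread('pics/w3_%s.png'%b),(400,400)) for b in('violet','yellow')]))"
```

```text
tcp [ 0.6597 -0.1298  0.2498] yaw -0.0421 t 3.15
violet 0.56 [128.1, 326.2] exp [127.4 327.5]
  fit [ 0.6656 -0.0741  0.0399] 0.021
yellow 0.67 [197.8, 322.5] exp [200.3 324.6]
  fit [ 0.6583 -0.1453 -0.0507] 0.045
```

View pics/w3m.png

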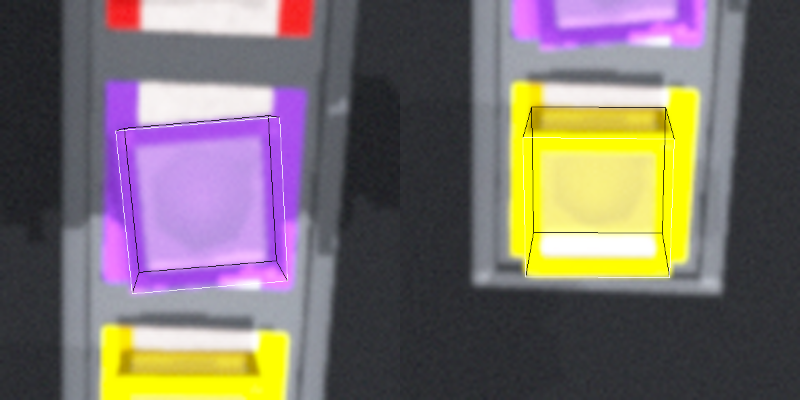

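```bash
python3 -m pendant '[[0,0,-0.005,-1,-15,-50,1],[0,0,-0.005,-1,-15,-90,1],[0,0,-0.005,-1,-15,-130,1],[0,0,-0.005,-1,-15,-150,1],[0,0,-0.005,-1,-15,-164,1],[0,0,-0.005,-1,-15,-164,1],[0,0,-0.005,-1,-15,-164,1]]' 40
python3 look.py g1; python3 -m pendant '[[0,0,0,0,0,0,-1],[0,0,0,0,0,0,-1],[0,0,0,0,0,0,-1],[0,0,0,0,0,0,-1],[0,0,0,0,0,0,-1]]' 40; python3 look.py g2
```

```text
time: 4.0
ee_pos: [0.6596, -0.1442, 0.0868]
orientation: [0.0, 1.0, -0.023, 0.001]
ft_force: [0.6, 0.8, 0.0]
finger_gap: 0.0855
tcp [ 0.6596 -0.1442  0.0868] yaw -0.0464 t 4.0
time: 4.55
ee_pos: [0.6602, -0.1444, 0.0882]
orientation: [0.001, 1.0, -0.023, 0.002]
ft_force: [-2.2, -0.9, 8.4]
finger_gap: 0.043
tcp [ 0.6602 -0.1444  0.0882] yaw -0.0466 t 4.55
```

View pics/g2.png

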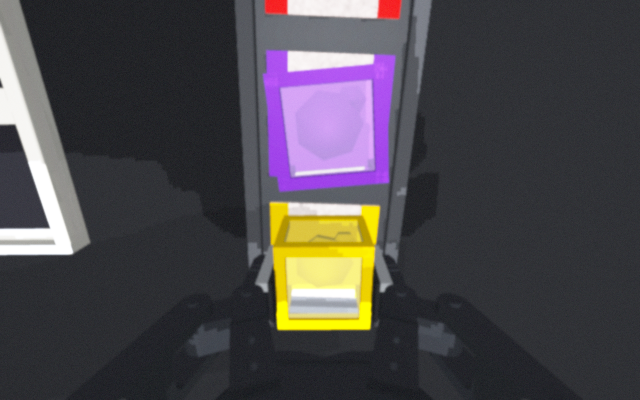

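```bash
python3 -m pendant '[[0,0,0,0,0,20,-1],[0,0,0,0,0,60,-1],[0,0,0,0,0,100,-1],[0,0,0,0,0,100,-1],[0,0,0,0,0,100,-1]]' 40
python3 look.py g3 violet,.6656,-.0741,.04,.007 yellow,.66,-.1447,-.047,.107;
```

```text
time: 5.1
ee_pos: [0.6605, -0.1445, 0.1893]
orientation: [0.001, 1.0, -0.023, 0.003]
ft_force: [-0.9, 0.1, -1.7]
finger_gap: 0.0438
tcp [ 0.6605 -0.1445  0.1893] yaw -0.0467 t 5.1
violet 0.77 [113.1, 323.3] exp [115.3 325.1]
  fit [ 0.6656 -0.0738  0.0447] 0.034
yellow 0.83 [268.2, 320.7] exp [278.1 322.3]
  fit [ 0.6606 -0.1458 -0.0497] 0.017
```

View pics/g3_yellow.png

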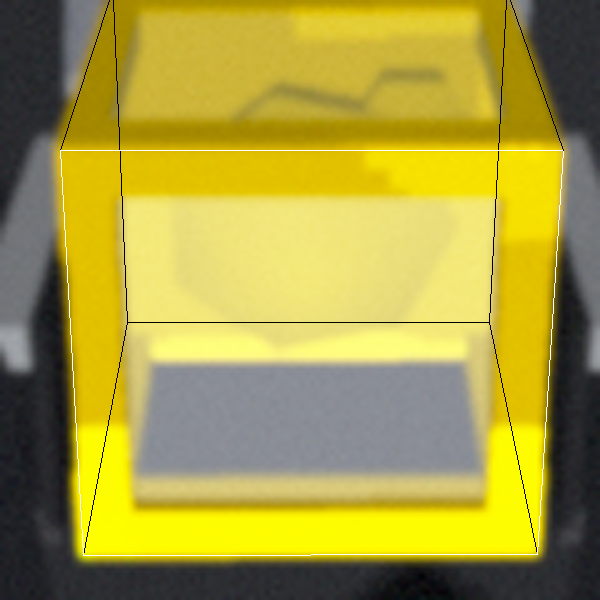

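View pics/g3.png

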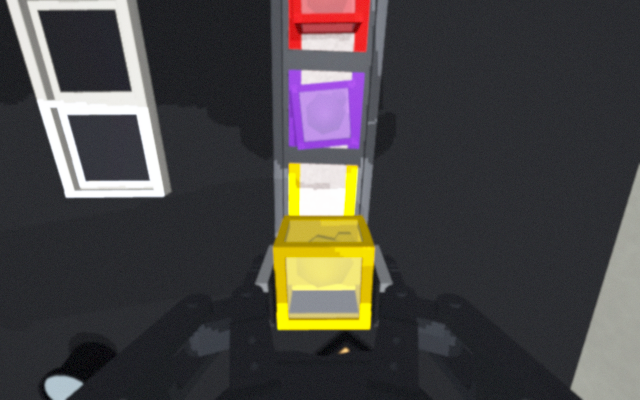

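```bash
python3 -m pendant '[[0,0,0.006,-172,286,-20,-1],[0,0,0.006,-172,286,-20,-1],[0,0,0.006,-172,286,-20,-1],[0,0,0.006,-172,286,-20,-1],[0,0,0.006,-172,286,-20,-1],[0,0,0.006,-172,286,-20,-1],[0,0,0.006,-172,286,-20,-1],[0,0,0.006,-172,286,-20,-1]]'
python3 -m pendant '[[0,0,0,0,0,0,-1],[0,0,0,0,0,0,-1]]'
```

```text
time: 6.05
ee_pos: [0.4846, 0.1458, 0.1661]
orientation: [0.0, 1.0, -0.017, -0.0]
ft_force: [0.6, 0.5, -0.7]
finger_gap: 0.0433
time: 6.25
ee_pos: [0.4844, 0.1456, 0.1656]
orientation: [0.0, 1.0, -0.017, -0.001]
ft_force: [0.2, -0.1, -0.1]
finger_gap: 0.0434
```

```bash
cat > rk.py <<'E'
import sys
from h import *
s=bot.state(); im=bot.get_image('wrist')[:,:,::-1].copy(); C=cam('wrist',s)
print('tcp',s['ee_pos'].round(4),'yaw',toolyaw(s)[0].round(4),'t',s['time'])
x,y,w=.4843,.0278,-.041
for yy in(112.5,37.5,-37.5,-112.5):
    for z,h,col in((.013,.035,(0,255,0)),(.005,.035,(0,0,255))):
        cx=x-np.sin(w)*yy/1e3; cy=y+np.cos(w)*yy/1e3
        P=boxpts(cx,cy,w,z,h,h,.0)[[0,2,6,4]]
        Z=(P@C[1].T+C[2])[:,2]
        if (Z<.03).any(): continue
        uv=proj(C,P)
        if np.abs(uv).max()<3000: cv2.polylines(im,[uv.round().astype(np.int32)],True,col,1)
cv2.imwrite(f'pics/{sys.argv[1]}.png',im)
E
python3 rk.py r1
```

```text
tcp [0.4844 0.1456 0.1656] yaw -0.0338 t 6.25
```

View pics/r1.png

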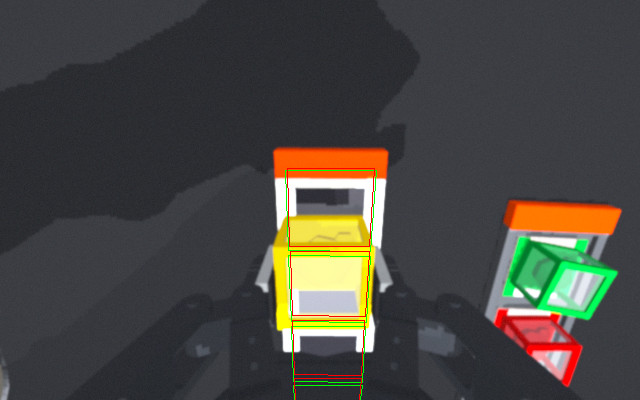

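The box is held well. The overlay, though, puts the pockets about 12 mm too far towards the orange end. The orange block makes the rack's outline asymmetric about the row centre, so I'll correct the rack origin and check it again.

```bash
sed -i 's/x,y,w=.4843,.0278,-.041/x,y,w=.4838,.0160,-.041/' rk.py; python3 rk.py r2
python3 - <<'E'
from h import *
im=cv2.imread('pics/top0.png'); C=cam('top'); S=4
big=cv2.resize(im[205:290,260:460],None,fx=S,fy=S,interpolation=cv2.INTER_CUBIC)
x,y,w=.4838,.0160,-.041
for yy in(112.5,37.5,-37.5,-112.5):
    P=boxpts(x-np.sin(w)*yy/1e3,y+np.cos(w)*yy/1e3,w,.013,.035,.035,0)[[0,2,6,4]]
    cv2.polylines(big,[((proj(C,P)-[260,205]+.5)*S).round().astype(np.int32)],True,(0,255,0),1)
cv2.imwrite('pics/t2.png',big)
E
```

```text
tcp [0.4847 0.1452 0.1657] yaw -0.0347 t 6.3
```

View pics/r2.png

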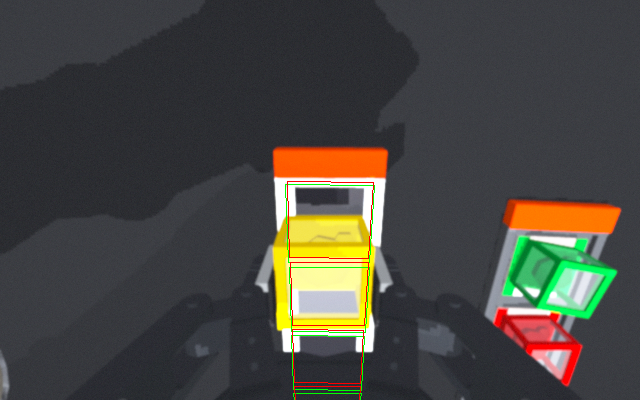

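View pics/t2.png

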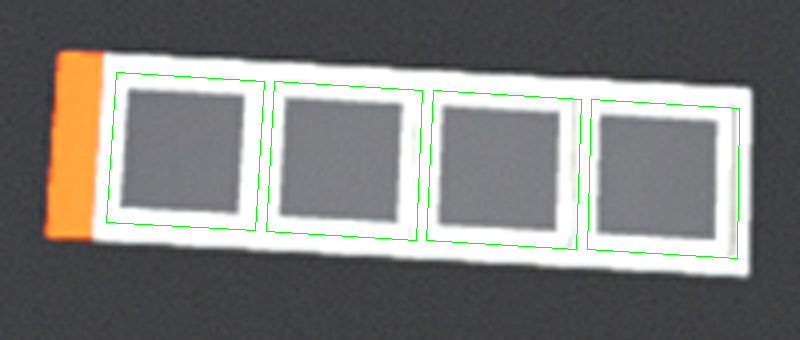

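The yellow box hangs over pocket 1, and the overlay now matches the pocket edges to within 2–3 mm, with a final row centre of y=0.018. Setting it down.

```bash
python3 -m pendant '[[0,0,-0.006,4,-14,0,-1],[0,0,-0.006,4,-14,-30,-1],[0,0,-0.006,4,-14,-55,-1],[0,0,-0.006,4,-14,-70,-1],[0,0,-0.006,4,-14,-76,-1],[0,0,-0.006,4,-14,-78,-1],[0,0,-0.006,4,-14,-78,-1]]'
python3 look.py p1 yellow,.4884,.1304,-.041,.006
```

```text
time: 7.05
ee_pos: [0.4893, 0.131, 0.0882]
orientation: [0.0, 1.0, -0.021, -0.0]
ft_force: [-0.2, 0.2, -0.9]
finger_gap: 0.0435
tcp [0.4893 0.131  0.0882] yaw -0.0414 t 7.05
yellow 0.84 [272.3, 323.6] exp [279.2 322.3]
  fit [ 0.489   0.13   -0.0399] 0.022
```

View pics/p1.png

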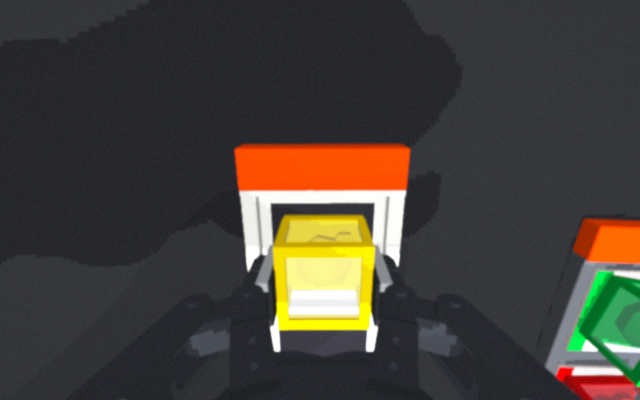

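```bash
python3 -m pendant '[[0,0,0,0,0,-1,-1],[0,0,0,0,0,-1.5,-1],[0,0,0,0,0,-1.5,-1]]'
```

```text
time: 7.45
ee_pos: [0.4895, 0.1311, 0.0873]
orientation: [0.0, 1.0, -0.021, 0.0]
ft_force: [0.3, 0.1, -1.4]
finger_gap: 0.0433
```

```bash
python3 -m pendant '[[0,0,0,0,0,-1,-1],[0,0,0,0,0,-2,-1],[0,0,0,0,0,-2,-1]]'
```

```text
time: 7.75
ee_pos: [0.4896, 0.1312, 0.0861]
orientation: [0.0, 1.0, -0.021, 0.001]
ft_force: [-6.6, -2.5, 22.7]
finger_gap: 0.0431
```

```bash
python3 -m pendant '[[0,0,0,0,0,0.5,0],[0,0,0,0,0,0.5,0.3],[0,0,0,0,0,0.5,0.6],[0,0,0,0,0,0.5,0.6],[0,0,0,0,0,20,0.8],[0,0,0,0,0,60,1],[0,0,0,0,0,110,1],[0,0,0,0,0,110,1]]'; python3 look.py p2 yellow,.489,.130,-.041,.005
```

```text
time: 8.55
ee_pos: [0.4918, 0.1322, 0.2014]
orientation: [-0.001, 1.0, -0.021, 0.004]
ft_force: [-0.4, 0.7, -0.8]
finger_gap: 0.0853
tcp [0.4918 0.1322 0.2014] yaw -0.0413 t 8.55
yellow 0.93 [197.5, 321.1] exp [203.4 319.1]
  fit [ 0.4897  0.1311 -0.0447] 0.027
```

View pics/p2.png

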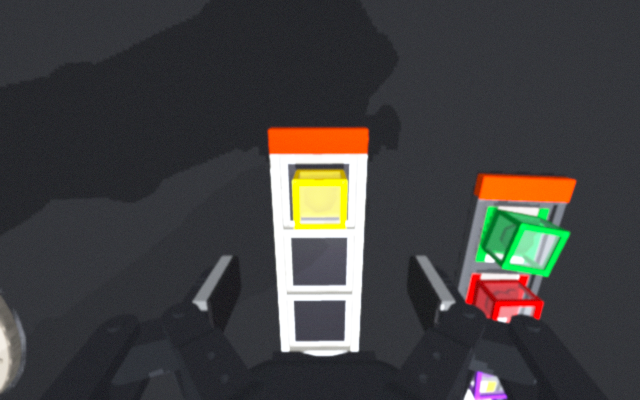

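Yellow sits flat in pocket 1 (row 200, col 320). Next is violet.

```bash
python3 -m pendant '[[0,0,0.08,174,-206,0,1],[0,0,0.08,174,-206,0,1],[0,0,0.08,174,-206,0,1],[0,0,0.08,174,-206,0,1],[0,0,0.08,174,-206,0,1],[0,0,0.08,174,-206,0,1],[0,0,0.08,174,-206,0,1],[0,0,0.08,174,-206,0,1]]'
python3 look.py v1 violet,.6656,-.074,.04,.007 red,.6705,.004,-.04,.007 
```

```text
time: 9.45
ee_pos: [0.6633, -0.0745, 0.1954]
orientation: [-0.0, 1.0, 0.019, 0.001]
ft_force: [-0.7, 0.9, 0.6]
finger_gap: 0.0854
tcp [ 0.6633 -0.0745  0.1954] yaw 0.0382 t 9.45
violet 0.73 [200.0, 325.4] exp [203.4 326.4]
  fit [ 0.6657 -0.0745  0.0379] 0.023
red 0.8 [98.3, 339.2] exp [104.7 337.4]
  fit [ 0.6707  0.0053 -0.0243] 0.045
```

View pics/v1.png

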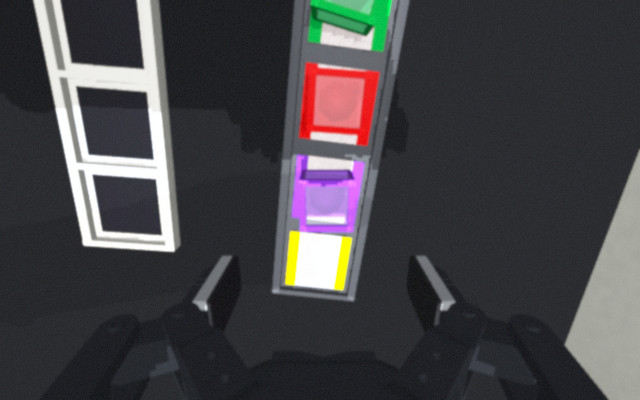

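View pics/v1_red.png

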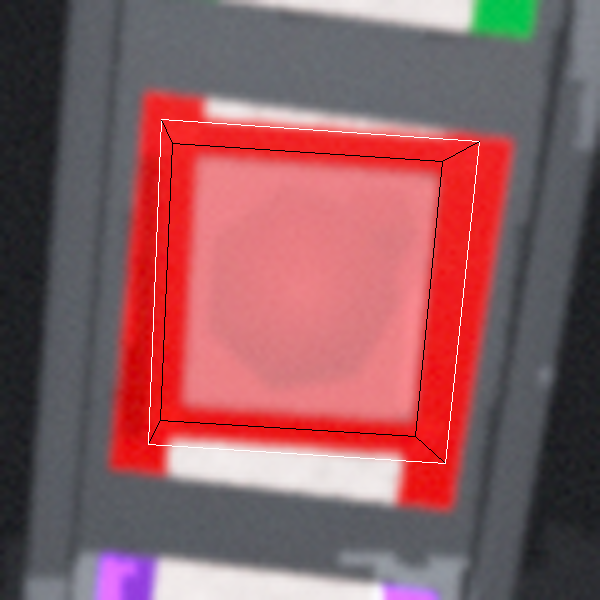

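```bash
python3 -m pendant '[[0,0,0,2.5,0,-40,1],[0,0,0,2.5,0,-75,1],[0,0,0,2.5,0,-100,1],[0,0,0,2.5,0,-109,1],[0,0,0,2.5,0,-109,1],[0,0,0,2.5,0,-109,1]]'; python3 -m pendant '[[0,0,0,0,0,0,0.4],[0,0,0,0,0,0,0],[0,0,0,0,0,0,-1],[0,0,0,0,0,0,-1],[0,0,0,0,0,0,-1]]' 40
```

```text
time: 10.2
ee_pos: [0.6664, -0.073, 0.089]
orientation: [-0.0, 1.0, 0.02, 0.002]
ft_force: [1.0, -0.2, -0.4]
finger_gap: 0.0855
time: 10.7
ee_pos: [0.6669, -0.0731, 0.0901]
orientation: [0.0, 1.0, 0.02, 0.003]
ft_force: [-2.7, -0.8, 8.7]
finger_gap: 0.0439
```

```bash
python3 -m pendant '[[0,0,0,0,0,30,-1],[0,0,0,0,0,70,-1],[0,0,-0.02,-20,15,90,-1],[0,0,-0.081,-181,129,85,-1],[0,0,-0.081,-181,129,85,-1],[0,0,-0.081,-181,129,85,-1],[0,0,-0.081,-181,129,85,-1],[0,0,-0.081,-181,129,85,-1]]'; python3 -m pendant '[[0,0,0,0,0,0,-1],[0,0,0,0,0,0,-1]]';  python3 rk.py r3; python3 look.py r3v violet,.4863,.0565,-.041,.092
```

```text
time: 11.5
ee_pos: [0.4814, 0.0588, 0.1753]
orientation: [0.001, 1.0, -0.018, 0.002]
ft_force: [0.2, -1.3, -1.3]
finger_gap: 0.0433
time: 11.7
ee_pos: [0.4817, 0.0587, 0.1757]
orientation: [0.001, 1.0, -0.018, 0.002]
ft_force: [0.2, -0.5, -0.8]
finger_gap: 0.0435
tcp [0.4817 0.0587 0.1757] yaw -0.0355 t 11.7
tcp [0.4821 0.0585 0.1755] yaw -0.0361 t 11.75
violet 0.7 [269.7, 321.9] exp [279.6 332.3]
  fit [ 0.482   0.0571 -0.0366] 0.016
```

View pics/r3.png

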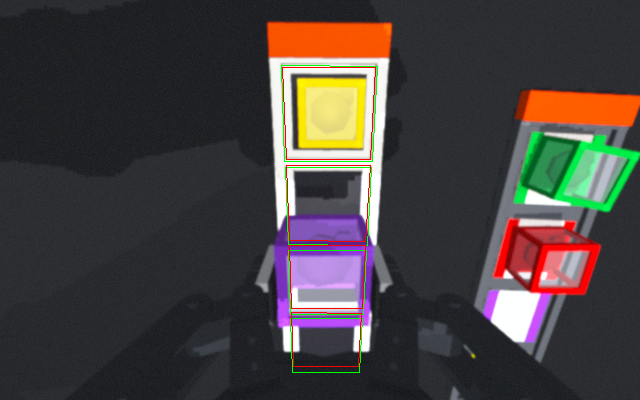

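```bash
python3 -m pendant '[[0,0,-0.005,3,-2.5,-30,-1],[0,0,-0.005,3,-2.5,-60,-1],[0,0,-0.005,3,-2.5,-78,-1],[0,0,-0.005,3,-2.5,-84,-1],[0,0,-0.005,3,-2.5,-86,-1],[0,0,-0.005,3,-2.5,-86.5,-1],[0,0,-0.005,3,-2.5,-86.5,-1]]'
```

```text
time: 12.55
ee_pos: [0.4857, 0.0557, 0.0896]
orientation: [0.0, 1.0, -0.021, 0.003]
ft_force: [-0.4, 1.0, -1.0]
finger_gap: 0.0432
```

```bash
python3 -m pendant '[[0,0,0,0,0,-1,-1],[0,0,0,0,0,-2,-1],[0,0,0,0,0,-2.2,-1]]'
```

```text
time: 12.85
ee_pos: [0.4861, 0.0557, 0.0881]
orientation: [0.0, 1.0, -0.021, 0.003]
ft_force: [-2.6, -1.7, 15.9]
finger_gap: 0.0436
```

Contact at the expected height. Release and rise.

```bash
python3 -m pendant '[[0,0,0,0,0,0.5,0],[0,0,0,0,0,0.5,0.3],[0,0,0,0,0,0.5,0.6],[0,0,0,0,0,0.5,0.6],[0,0,0,0,0,20,0.8],[0,0,0,0,0,60,1],[0,0,0,0,0,105,1],[0,0,0,0,0,105,1]]'; python3 look.py p3 violet,.4853,.055,-.041,.005
```

```text
time: 13.65
ee_pos: [0.4882, 0.0563, 0.1979]
orientation: [0.0, 1.0, -0.021, 0.007]
ft_force: [-0.6, -0.3, -0.1]
finger_gap: 0.0853
tcp [0.4882 0.0563 0.1979] yaw -0.0422 t 13.65
violet 0.61 [200.8, 320.3] exp [203.6 317.9]
  fit [ 0.4867  0.0542 -0.0222] 0.034
```

View pics/p3.png

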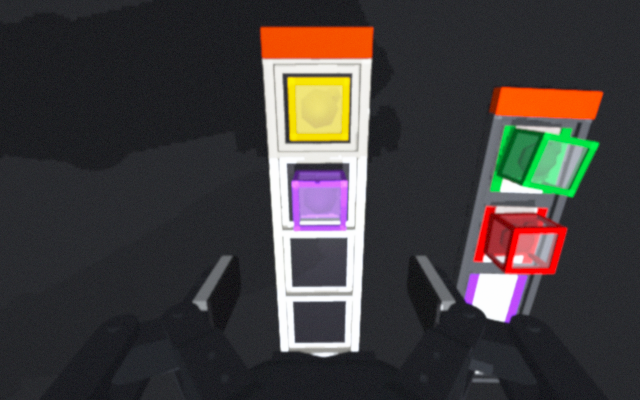

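```bash
python3 -m pendant '[[0,0.012,0.012,182,-51,0,1],[0,0.012,0.012,182,-51,0,1],[0,0.012,0.012,182,-51,0,1],[0,0.012,0.012,182,-51,0,1],[0,0.012,0.012,182,-51,0,1],[0,0.012,0.012,182,-51,0,1],[0,0.012,0.012,182,-51,0,1]]'
python3 look.py v2 red,.6705,.0056,-.03,.007 green,.677,.082,-.2,.007 ; python3 -c "
from h import *; print(toolyaw(bot.state())[1][:,2])"
```

```text
time: 14.45
ee_pos: [0.6673, 0.0051, 0.1927]
orientation: [0.001, 1.0, -0.015, -0.003]
ft_force: [-0.6, 0.0, 0.5]
finger_gap: 0.0855
tcp [0.6673 0.0051 0.1927] yaw -0.0297 t 14.45
red 0.57 [198.1, 332.2] exp [204.  328.8]
  fit [ 0.6708  0.0056 -0.0221] 0.028
green 0.92 [105.5, 330.1] exp [106.  335.2]
  fit [ 0.6755  0.0814 -0.233 ] 0.017
[-0.0038431  -0.00144887 -0.99999157]
```

View pics/v2_red.png

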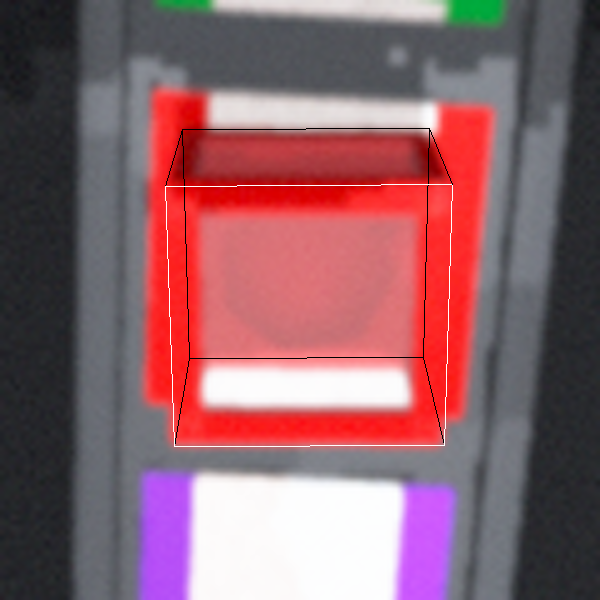

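View pics/v2_green.png

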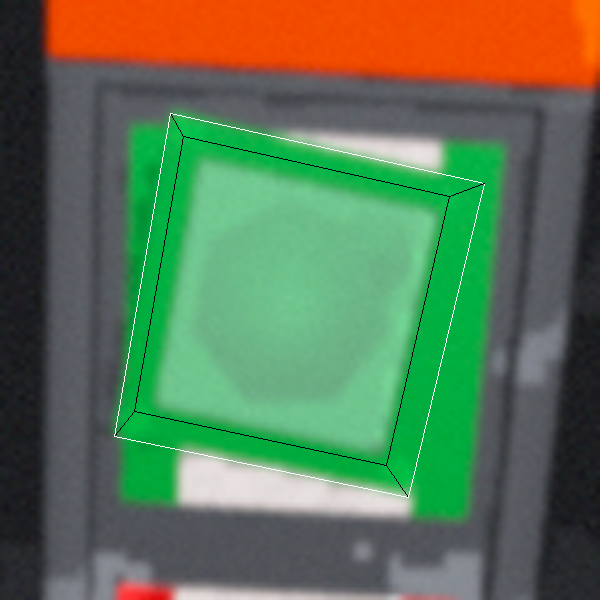

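```bash
python3 -m pendant '[[0,0,0.005,3,-1,-40,1],[0,0,0.005,3,-1,-75,1],[0,0,0.005,3,-1,-100,1],[0,0,0.005,3,-1,-108,1],[0,0,0.005,3,-1,-108,1],[0,0,0.005,3,-1,-108,1]]'; python3 -m pendant '[[0,0,0,0,0,0,0.4],[0,0,0,0,0,0,0],[0,0,0,0,0,0,-1],[0,0,0,0,0,0,-1],[0,0,0,0,0,0,-1]]' 40
```

```text
time: 15.2
ee_pos: [0.6713, 0.0042, 0.0874]
orientation: [0.001, 1.0, -0.012, -0.001]
ft_force: [0.0, 0.2, 0.3]
finger_gap: 0.0854
time: 15.7
ee_pos: [0.6718, 0.0041, 0.0885]
orientation: [0.001, 1.0, -0.012, -0.0]
ft_force: [-1.6, -0.3, 10.0]
finger_gap: 0.0434
```

```bash
python3 -m pendant '[[0,0,0,0,0,30,-1],[0,0,0,0,0,70,-1],[0,0,0,-20,-5,90,-1],[0,0,-0.017,-187,-25,85,-1],[0,0,-0.017,-187,-25,85,-1],[0,0,-0.017,-187,-25,85,-1],[0,0,-0.017,-187,-25,85,-1],[0,0,-0.017,-187,-25,85,-1]]'; python3 -m pendant '[[0,0,0,0,0,0,-1],[0,0,0,0,0,0,-1]]';  python3 rk.py r4; python3 look.py r4v red,.4823,-.0205,-.041,.092
```

```text
time: 16.5
ee_pos: [0.4822, -0.0216, 0.1738]
orientation: [0.001, 1.0, -0.021, -0.001]
ft_force: [0.6, 0.4, -1.1]
finger_gap: 0.0435
time: 16.7
ee_pos: [0.4829, -0.0216, 0.1742]
orientation: [0.001, 1.0, -0.021, -0.0]
ft_force: [0.2, -0.3, -0.8]
finger_gap: 0.0435
tcp [ 0.4829 -0.0216  0.1742] yaw -0.0424 t 16.7
tcp [ 0.483  -0.0215  0.174 ] yaw -0.0422 t 16.75
red 0.94 [266.6, 322.4] exp [276.5 322.7]
  fit [ 0.4827 -0.0207 -0.0399] 0.014
```

View pics/r4.png

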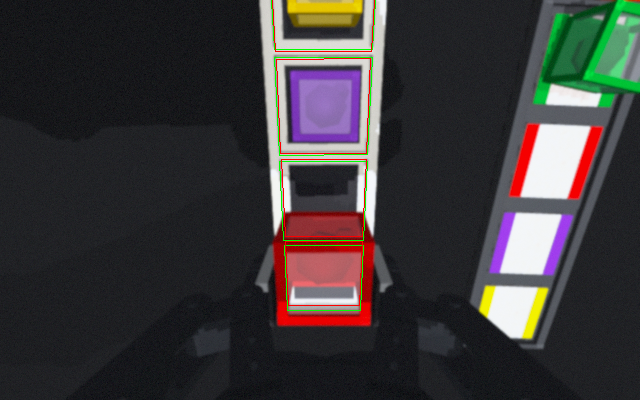

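```bash
python3 -m pendant '[[0,0,0,0,0,-30,-1],[0,0,0,0,0,-60,-1],[0,0,0,0,0,-78,-1],[0,0,0,0,0,-84,-1],[0,0,0,0,0,-86,-1],[0,0,0,0,0,-86.5,-1],[0,0,0,0,0,-86.5,-1]]'
```

```text
time: 17.55
ee_pos: [0.4833, -0.0214, 0.088]
orientation: [0.001, 1.0, -0.021, -0.0]
ft_force: [1.5, 0.4, -0.4]
finger_gap: 0.0434
```

```bash
python3 -m pendant '[[0,0,0,0,0,-1,-1],[0,0,0,0,0,-1.5,-1],[0,0,0,0,0,-1.5,-1]]'
```

```text
time: 17.85
ee_pos: [0.4835, -0.0215, 0.0868]
orientation: [0.001, 1.0, -0.021, 0.0]
ft_force: [-0.8, -0.3, -0.6]
finger_gap: 0.0433
```

```bash
python3 -m pendant '[[0,0,0,0,0,-1,-1],[0,0,0,0,0,-1.5,-1]]'
```

```text
time: 18.05
ee_pos: [0.4835, -0.0215, 0.0863]
orientation: [0.002, 1.0, -0.021, 0.0]
ft_force: [-12.3, -0.2, 45.2]
finger_gap: 0.0434
```

```bash
python3 -m pendant '[[0,0,0,0,0,0.5,0],[0,0,0,0,0,0.5,0.3],[0,0,0,0,0,0.5,0.6],[0,0,0,0,0,0.5,0.6],[0,0,0,0,0,20,0.8],[0,0,0,0,0,60,1],[0,0,0,0,0,107,1],[0,0,0,0,0,107,1]]'; python3 look.py p4 red,.4823,-.0205,-.041,.005
```

```text
time: 18.85
ee_pos: [0.4858, -0.0213, 0.1982]
orientation: [0.002, 1.0, -0.021, 0.004]
ft_force: [-0.2, -0.9, -0.6]
finger_gap: 0.0856
tcp [ 0.4858 -0.0213  0.1982] yaw -0.0427 t 18.85
red 0.62 [194.9, 319.8] exp [200.5 318.2]
  fit [ 0.4834 -0.0202 -0.0305] 0.023
```

View pics/p4.png

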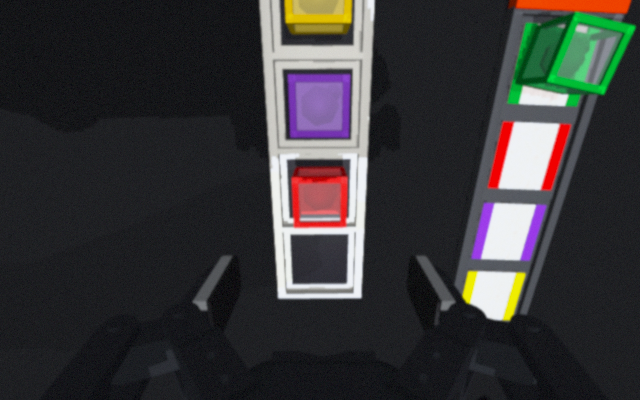

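```bash
python3 -m pendant '[[0,0.006,-0.19,190,102,0,1],[0,0.006,-0.19,190,102,0,1],[0,0.006,-0.19,190,102,0,1],[0,0.006,-0.19,190,102,0,1],[0,0.006,-0.19,190,102,0,1],[0,0.006,-0.19,190,102,0,1],[0,0.006,-0.19,190,102,0,1],[0,0.006,-0.19,190,102,0,1]]'
python3 look.py v3 green,.6755,.0814,-.233,.007
```

```text
time: 19.75
ee_pos: [0.673, 0.0795, 0.1932]
orientation: [0.003, 0.993, -0.116, -0.003]
ft_force: [-0.3, -0.0, 0.4]
finger_gap: 0.0857
tcp [0.673  0.0795 0.1932] yaw -0.2334 t 19.75
green 0.66 [196.5, 323.3] exp [200.8 327.1]
  fit [ 0.6754  0.0814 -0.2354] 0.028
```

View pics/v3_green.png

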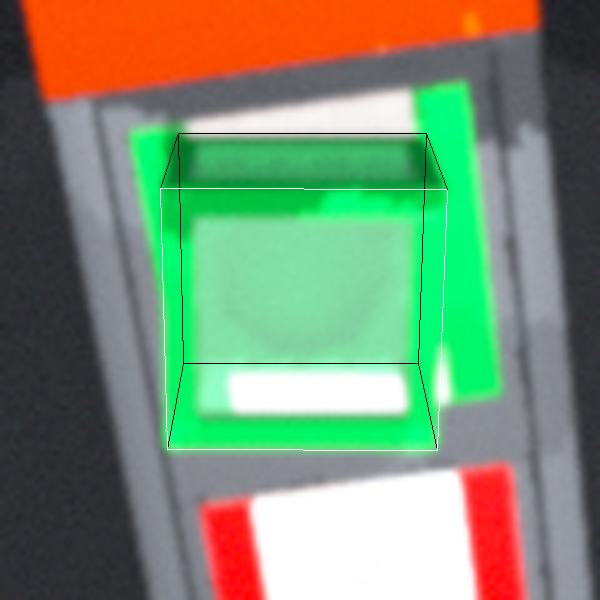

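```bash
python3 -m pendant '[[0,0,0,2,1.5,-40,1],[0,0,0,2,1.5,-75,1],[0,0,0,2,1.5,-100,1],[0,0,0,2,1.5,-108,1],[0,0,0,2,1.5,-108,1],[0,0,0,2,1.5,-108,1]]'; python3 -m pendant '[[0,0,0,0,0,0,0.4],[0,0,0,0,0,0,0],[0,0,0,0,0,0,-1],[0,0,0,0,0,0,-1],[0,0,0,0,0,0,-1]]' 40
```

```text
time: 20.45
ee_pos: [0.6759, 0.081, 0.0875]
orientation: [0.002, 0.993, -0.117, -0.001]
ft_force: [0.0, 0.3, 0.0]
finger_gap: 0.0854
time: 20.95
ee_pos: [0.6764, 0.081, 0.0886]
orientation: [0.002, 0.993, -0.117, -0.001]
ft_force: [-2.2, -0.8, 7.9]
finger_gap: 0.0436
```

```bash
python3 -m pendant '[[0,0,0,0,0,30,-1],[0,0,0,0,0,70,-1],[0,0,0.03,-20,-15,90,-1],[0,0,0.194,-195,-176,85,-1],[0,0,0.194,-195,-176,85,-1],[0,0,0.194,-195,-176,85,-1],[0,0,0.194,-195,-176,85,-1],[0,0,0.194,-195,-176,85,-1]]'; python3 -m pendant '[[0,0,0,0,0,0,-1],[0,0,0,0,0,0,-1]]';  python3 rk.py r5; python3 look.py r5v green,.4792,-.0954,-.041,.092
```

```text
time: 21.75
ee_pos: [0.4789, -0.097, 0.1737]
orientation: [0.003, 1.0, -0.021, -0.001]
ft_force: [-0.0, 0.1, -1.2]
finger_gap: 0.0434
time: 21.95
ee_pos: [0.4785, -0.0978, 0.1742]
orientation: [0.003, 1.0, -0.022, -0.0]
ft_force: [0.2, -0.2, 0.3]
finger_gap: 0.0433
tcp [ 0.4785 -0.0978  0.1742] yaw -0.0433 t 21.95
tcp [ 0.4794 -0.0969  0.1742] yaw -0.0417 t 22.0
green 0.87 [271.8, 323.5] exp [275.  323.4]
  fit [ 0.4792 -0.0972 -0.0406] 0.031
```

View pics/r5.png

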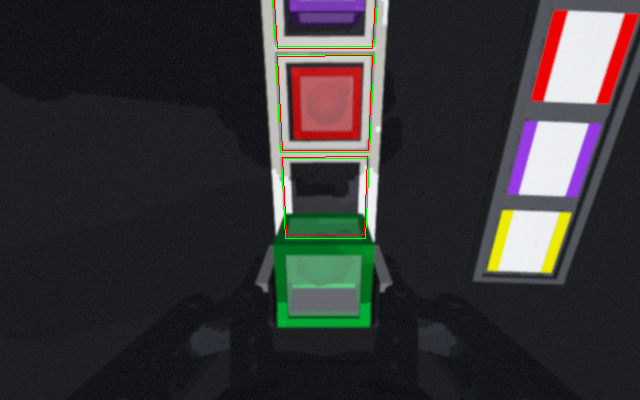

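```bash
python3 -m pendant '[[0,0,0,0,1.5,-30,-1],[0,0,0,0,1.5,-60,-1],[0,0,0,0,1.5,-78,-1],[0,0,0,0,1.5,-84,-1],[0,0,0,0,1.5,-86,-1],[0,0,0,0,1.5,-87.5,-1],[0,0,0,0,1.5,-87.5,-1]]'; python3 -m pendant '[[0,0,0,0,0,-0.7,-1],[0,0,0,0,0,-0.7,-1]]'
```

```text
time: 22.8
ee_pos: [0.4804, -0.0945, 0.0871]
orientation: [0.003, 1.0, -0.02, 0.0]
ft_force: [-0.5, -0.3, -0.5]
finger_gap: 0.0433
time: 23.0
ee_pos: [0.4808, -0.0946, 0.087]
orientation: [0.003, 1.0, -0.02, 0.001]
ft_force: [-0.1, 0.4, -0.2]
finger_gap: 0.0436
```

```bash
python3 -m pendant '[[0,0,0,0,0,-1,-1],[0,0,0,0,0,-1,-1]]'
```

```text
time: 23.2
ee_pos: [0.4809, -0.0947, 0.0865]
orientation: [0.003, 1.0, -0.02, 0.001]
ft_force: [-3.0, 0.7, 10.8]
finger_gap: 0.0429
```

```bash
python3 -m pendant '[[0,0,0,0,0,0.3,0],[0,0,0,0,0,0.3,0.3],[0,0,0,0,0,0.3,0.6],[0,0,0,0,0,0.3,0.6],[0,0,0,0,0,20,0.8],[0,0,0,0,0,60,1],[0,0,0,0,0,107,1],[0,0,0,0,0,107,1]]'; python3 -m pendant '[[0,0,0,0,-120,80,1],[0,0,0,0,-120,80,1],[0,0,0,0,-120,80,1],[0,0,0,0,-120,80,1],[0,0,0,0,-120,80,1],[0,0,0,0,-120,80,1]]'
python3 look.py f1 green,.4792,-.0954,-.041,.005 red,.4823,-.0205,-.041,.005 violet,.486,.0545,-.041,.005 yellow,.489,.13,-.041,.005
python3 - <<'E'
from h import *
im=bot.get_image('top'); cv2.imwrite('pics/ftop.png',im[:,:,::-1]); print(bot.recognise('top','torch')[:1])
im=bot.get_image('scene'); cv2.imwrite('pics/fscene.png',im[:,:,::-1]); print(bot.recognise('scene','torch')[:1])
E
```

```text
time: 24.0
ee_pos: [0.4832, -0.0948, 0.1985]
orientation: [0.004, 1.0, -0.02, 0.005]
ft_force: [0.5, -0.2, -0.9]
finger_gap: 0.0851
time: 24.6
ee_pos: [0.4829, -0.2138, 0.2777]
orientation: [0.003, 1.0, -0.02, 0.004]
ft_force: [1.3, 0.6, 0.2]
finger_gap: 0.0851
tcp [ 0.4829 -0.2138  0.2777] yaw -0.0394 t 24.6
green 0.59 [54.9, 311.9] exp [ 57.8 313. ]
  fit [ 0.4809 -0.0944 -0.0499] 0.026
red 0.43 [0.0, 314.1] exp [-35.9 312.2]
  fit [ 0.4831 -0.0198 -0.0389] 0.061
violet none
yellow none
[{'location': [193.3, 197.2], 'p': 0.59}]
[{'location': [190.0, 425.5], 'p': 0.82}]
```

View pics/f1.png

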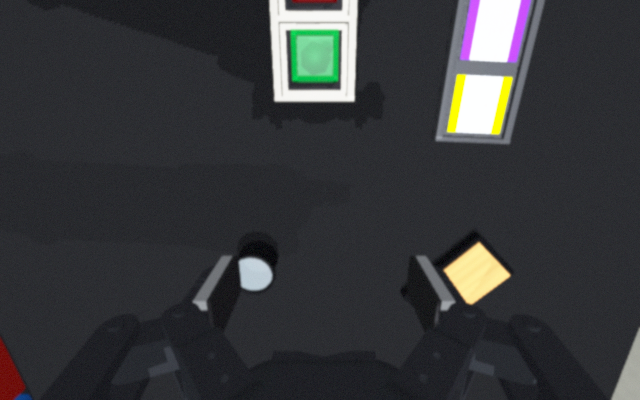

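View pics/ftop.png

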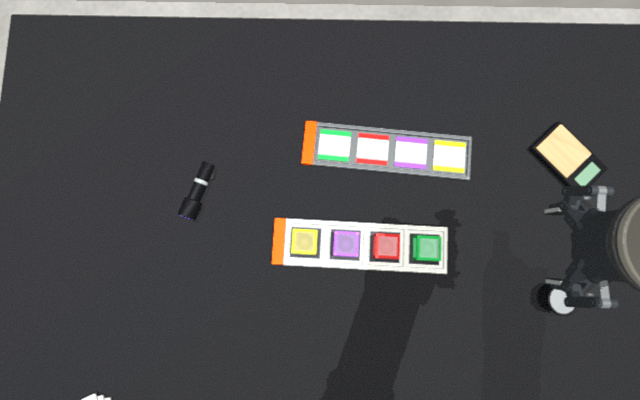

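View pics/fscene.png

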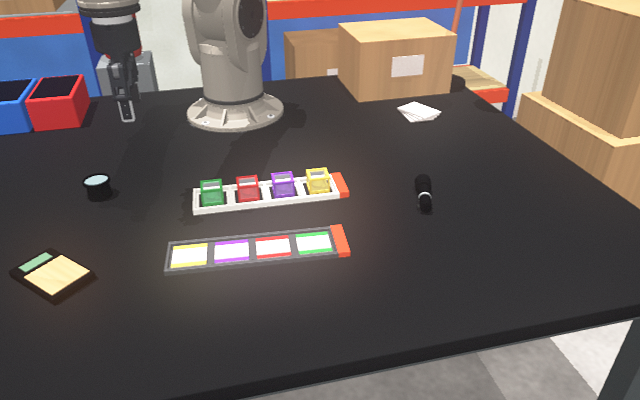

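The top view shows all four boxes upright in their pockets from the orange end: yellow (305), violet (346), red (386) and green (427). The torch looks unmoved at (191, 197), and the tray is empty. Nothing is touching the arm.

```bash
python3 -c "
from station import bot
print(bot.job_done(), bot.state()['time'])"
```

```text
the job is handed in; nothing more can be done
the job is handed in; nothing more can be done
```

All four boxes are in the white rack in reverse order, and I handed the job in at about 25 s on the robot's clock. From the rack's orange end they run yellow, violet, red, green; the tray ran green, red, violet, yellow from its own orange end.

- **Placing:** I lowered each box until it touched the pocket floor and only then opened the fingers. Contact force was 11–23 N for three of the boxes. Red was pressed harder, at 45 N on the wrist sensor, below the 120 N wrist limit.
- **Final check:** The last top and scene pictures show every box upright in its own pocket, the tray empty and the gripper clear. By camera fit, each box is within about 2 mm of its pocket centre. For yellow and violet, that fit was made just after release. The last wrist picture did not show them.
- **Torch:** It was found within about 2 pixels of where it started in both cameras (about 4 mm at most, within detection noise). The arm never went near it.
- **Disagreements along the way:**
  - The network once marked the green box as yellow in the top view, so I ignored that result.
  - My first rack position was about 12 mm off, because the orange block makes the outline uneven about the row centre. I corrected it from the pictures before setting anything down.

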